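# Close up the spare-parts chest

### The job

Close up the grey spare-parts chest beside the mill with your fingertips: push both of its open drawers fully home, with the spare bar left lying in each, and only then push the raised lid down until it is fully shut, without slamming it. Pick nothing up, and leave the jars and the beaker standing round about where they are.

Things in the scene. Friction and masses are not known exactly. Their poses are not given: they have to be found in the camera images.
- chest: Low grey two-drawer steel chest, fixed. Carcass 170 mm deep (x), 220 wide (y), rim at z = 72 mm. Origin: centre of its footprint, on the worktop. Own x points from the drawer side (carcass front x = -85 mm) to the hinge side, y to its left drawer, z up. Under the lid a shallow tray (floor z = 59 mm) with a spanner and forceps fixed in it, lower than the rim.
- drawer_left (a joint): Opening of the left (chest's +y) drawer in m: 0 = fully home, grows as it comes out along the chest's -x; starts at 0.03 to 0.06. It slides stiffly (about 2 N), stays where it is left, hard stop at 0.
- drawer_right (a joint): The same for the right (-y of chest) drawer. The tall fixed mill stands to the right of the chest: its upright guard begins at world y = -0.14 m from x = 0.45 m on, so keep gripper and arm to the left of that there.
- drawer_left_front (a point): Foremost mid point of the left drawer's pull lip; moves with the drawer, axes as the chest's. Lip 60 mm wide, 16 mm in front of the carcass, its upright face z = 34.5 to 46.5 mm; the flat front plate behind it is 101 mm wide, 4 mm thick, z = 8 to 54 mm. Drawer home: this point is at x = -101, y = 54.5, z = 40.5 mm in the chest's frame. Push it along the chest's +x.
- drawer_right_front (a point): The same point on the right drawer (y = -54.5 mm in the chest's frame).
- lid (a joint): Lid angle in rad: 0 = shut flat on the rim, grows as it opens; starts at 0.6 to 1.05, free edge up. The hinge is stiff (about 0.55 N m, plus or minus the lid's weight of 0.4 kg): the lid stays at any angle and must be pushed all the way, 1 to 6 N near the free edge. Hard stop at 0.
- lid_hinge (a point): Point on the lid's hinge line, at mid width, at x = +88, y = 0, z = 73 mm in the chest's frame. The hinge line runs along the chest's y. Axes as the chest's.
- lid_edge (a point): Middle of the lid's free edge on its outer face; moves with it. Lid: flat grey plate, 178 mm from hinge to free edge, 226 wide, 6 thick; outer face 6 mm outside the hinge plane (shut: level, z = 79 mm). Own x from free edge to hinge, z out of the outer face (up when shut). Open, the outer face looks up and away from the drawers: push it there near the free edge, toward the drawers and down.
- bar_1: Loose steel bar, 26 x 75 x 12 mm, lying in the left drawer on its floor (11 mm above the worktop). Origin at the centre of its underside, long side along its y. It rides with the drawer.
- bar_2: The same bar in the right drawer.
- jar: Bystander: white jar with a blue cap, 68 mm across, 115 mm tall, standing to the right in front of the mill; origin under its centre.
- brown_jar: Bystander: small brown jar with a black cap, 45 mm across, 75 mm tall, standing close to the chest's left side; origin under its centre.
- beaker: Bystander: white plastic beaker, 60 x 66 mm, 72 mm tall, standing in front of the mill, to the right of the chest's drawers; origin under its centre.

How it is judged:
On the way, in this order (a step that is already met when the one before it is completed fails the run):
1. both drawers are fully home (within 4 mm) while the lid still stands open (value of joint each of drawer_left, drawer_right below 0.004 m and value of joint lid above 0.3 rad), for 0.2 s.
2. the lid is pushed shut (within 0.04 rad) (value of joint lid below 0.04 rad), for 0.2 s.
At the end, for the whole second after the job is handed in: Both drawers within 4 mm of fully home, the lid within 0.04 rad of shut, all at rest, and each bar lying flat in its own drawer inside the chest (value of joint each of drawer_left, drawer_right below 0.004 m and value of joint lid below 0.04 rad and velocity of joint drawer_left between -0.02 and 0.02 m/s and velocity of joint drawer_right between -0.02 and 0.02 m/s and velocity of joint lid between -0.02 and 0.02 rad/s and x of each of bar_1, bar_2 in the frame of chest above -0.085 m and z of each of bar_1, bar_2 in the frame of chest below 0.03 m and y of bar_1 in the frame of chest between 0.005 and 0.105 m and y of bar_2 in the frame of chest between -0.105 and -0.005 m); the robot touches nothing.
It fails at once if a jar or the beaker is knocked over, lifted or moved more than 25 mm (distance of any of jar, beaker, brown_jar from where it was at the start of the episode above 0.025 m).
It fails at once if a spare bar is lifted or flung out of its drawer (height (world z) of any of bar_1, bar_2 above 0.035 m).
It fails at once if the lid is slammed (closing faster than 4 rad/s) (velocity of joint lid below -4 rad/s).
It also fails if it takes over 51 s, if anything falls off the work surface, if the arm or the gripper's body presses on something with over 40 N, if the wrist force passes 120 N, or if a joint passes its speed limit or range.

### The arm

A 6-joint arm with a two-finger parallel gripper is mounted at the origin on a cart in front of the work surface, level with it; the furniture and walls round the work are solid. World frame = base frame: x ahead of the robot, y to its left, z up, the work surface at z = 0. Lengths are in m, angles in rad, forces in N, time in s.
With the tool pointing down it reaches from about 0.275 to 0.975 m from the base axis. Payload 8.4 kg.
Tool frame: the origin (TCP) lies midway between the tips of the shut fingers; the grasp point (between the pads) lies 19 mm behind it; z points along the fingers, y is the line along which they close (so a half turn about z gives the same grasp; the last joint's range is limited). The gripper opens to 92 mm and grips with 3 to 60 N. Pads are 20 mm wide; open, the fingers measure 128 mm over their backs; the gripper's body (75 mm by 189 mm) begins 69 mm behind the grasp point.
Start: joints at [-0.002, 0.353, 1.633, -0, 1.155, -0.002], TCP at [0.625, -0, 0.215] pointing down, gripper open.
Joint ranges: [-2.63, 2.63], [-0.92, 2.1], [0.06, 2.66], [-1.3, 4.44], [0, 2.69], [-3.02, 3.02]. Speed limits (rad/s): [2.22, 2.22, 2.79, 3.14, 3.14, 3.14].

### API

Orientations are given as a rotation vector (axis times angle).
In Python, from rig import arm gives the robot as it stands.
- The arm moves only by the tool servo_tool, never from a script. Its argument "targets" is one flat list of numbers, 7 for each row, row after row: the shift along the tool's x, y, z in mm, then the turn, a rotation vector about the tool's x, y, z in rad, then the opening, from 0 (shut) to 1 (fully open). A call has 1 to 20 rows; each row is the pose to reach, as a shift and turn from the pose commanded when the call began, along the tool's axes at that moment; what a row does not reach only later rows make up. A row lasts 1/12 s, in which the tool goes at most 41.7 mm and 7.16 degrees, less where a joint would pass 70% of its speed; a pose out of reach is approached as far as the arm can. A call with a gripper value outside its range is refused whole. The fingers move at their own pace and stop on an object; "newtons" is the grip in N (left out, the last holds). Time passes only in rows, so rows that repeat a pose let the fingers close. It gives the time, the measured TCP pose, the force, the opening and the grip force at its end, in the units of the state.
- arm.get_obs(): the state, without advancing time (a new reading comes with each control period).
- arm.capture(name): name is "scene" or "side" or "wrist"; returns a dict with "color" (400x640x3 uint8, blue, green, red), "z_map" (400x640 float32, m along the optical axis (not along the pixel's ray), 0 where there is no reading), "fx", "fy", "cx", "cy" (pixels), "T" (4x4, takes a point from camera to world coordinates). Camera axes: x right, y up, looking along -z (the intrinsics and any distortion apply to the point x, -y, -z); pixel columns grow to the right and rows downward; lengths in m; the calibration is good to about 2 mm. A picture is of the moment at which its call begins.
- arm.sign_off(): hands the job in; it is judged then, once.
The state is a dict: "time": time; "joint_pos": joint angles; "qvel": joint speeds; "joint_efforts": joint torques, N m; "ee_pos": TCP position; "tool_rot": TCP orientation; "wrist_force": force on the tool from outside, world axes, zero at the start; "wrist_torque": the same for the moment, N m; "opening": finger opening in m; "finger_force": force on a finger pad.
Only numpy, scipy, OpenCV 4.12 (cv2) and the standard library are available. Lean on these libraries where they do the work, as an engineer would, in place of code of your own. Each camera call takes 0.05 s, during which the arm holds its last target. There are 200 camera calls.

## Working session

There is one attempt and no reset: what is moved stays moved. The work goes in short steps, Python scripts to look and compute and a tool call to move; the robot and the scene stay as the last step left them, time stands still between calls to the robot, and variables do not carry over. Pictures are saved under pics/ and viewed, at most 10 in all, crops included, and the job is handed in when it is done.

Besides the shell and the picture viewer there is one more tool, called after "Request:" by a JSON object that holds its "op" and its "data", one argument or row to a line. servo_tool: Moves the arm, as the interface text tells. Its arguments: {"type":"object","properties":{"targets":{"type":"array","items":{"type":"number"}},"newtons":{"type":"number"}},"required":["targets"]}

```bash
mkdir -p pics; cat > h.py <<'E'
import numpy as np, cv2
from rig import arm
def cloud(c):
    z=c["z_map"]; v,u=np.mgrid[:z.shape[0],:z.shape[1]]
    P=np.stack([(u-c["cx"])/c["fx"]*z,-(v-c["cy"])/c["fy"]*z,-z],-1)
    return P@c["T"][:3,:3].T+c["T"][:3,3]
E
python3 - <<'E'
from h import *
o=arm.get_obs(); print(o)
for n in ("scene","side"):
    c=arm.capture(n); cv2.imwrite(f"pics/{n}0.png",c["color"]); np.save(f"pics/{n}0.npy",c,allow_pickle=True)
    print(n,c["T"].round(3),c["fx"],[k for k in c])
E
```

```text
{'time': 0.0, 'joint_pos': array([-2.40228370e-03,  3.53643107e-01,  1.63414446e+00, -2.53084808e-05,
        1.15519696e+00, -2.39214254e-03]), 'qvel': array([ 0.00109321, -0.00085221, -0.00031158, -0.00074623,  0.00063866,
        0.00049072]), 'joint_efforts': array([-2.43486713e-03, -5.93846583e+01, -3.34216332e+01,  6.94100303e-02,
        2.34022352e-02, -1.15005114e-04]), 'ee_pos': array([ 6.24495754e-01, -8.53608370e-06,  2.13862427e-01]), 'tool_rot': array([-2.22075503e+00, -2.22075524e+00,  1.56755709e-03]), 'wrist_force': array([-0.19997202, -0.16353154, -0.18673915]), 'wrist_torque': array([0.05177453, 0.04461891, 0.00164271]), 'finger_force': 0.0, 'opening': 0.09167645517209848}
scene [[-0.766  0.486 -0.42   0.19 ]
 [-0.643 -0.586  0.493  0.419]
 [-0.006  0.648  0.762  0.784]
 [ 0.     0.     0.     1.   ]] 393.03389409784126 ['color', 'z_map', 'fx', 'fy', 'cx', 'cy', 'T']
side [[-0.269  0.446 -0.854 -0.654]
 [-0.963 -0.137  0.231  0.29 ]
 [-0.014  0.885  0.466  0.753]
 [ 0.     0.     0.     1.   ]] 519.1744097454074 ['color', 'z_map', 'fx', 'fy', 'cx', 'cy', 'T']
```

View pics/scene0.png

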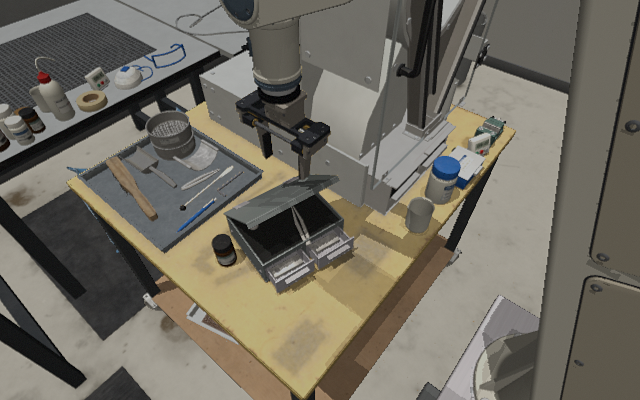

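View pics/side0.png

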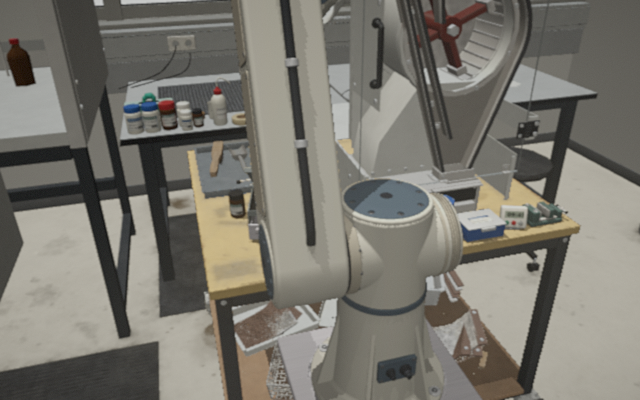

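The scene view shows the chest at about (290,235), with both drawers open at about (292,268) and (333,247). The lid is raised, its free edge running from (235,212) to (338,180). The brown jar is at (224,250) and the beaker at (420,215). The arm blocks the side view. Next I'll measure from the depth map.

```bash
python3 - <<'E'
from h import *
c=np.load("pics/scene0.npy",allow_pickle=True).item(); P=cloud(c)
np.set_printoptions(precision=3,suppress=True)
im=c["color"][165:305,205:375]; cv2.imwrite("pics/crop0.png",cv2.resize(im,None,fx=4,fy=4,interpolation=cv2.INTER_CUBIC))
for u,v in [(292,268),(310,288),(278,290),(343,247),(290,200),(250,212),(310,190),(240,215),(335,180),(420,215),(224,250),(300,230),(350,240),(353,247),(315,263),(274,283),(260,265)]: print(u,v,P[v,u],c["color"][v,u])
# table height
print(np.median(P[320:330,290:300].reshape(-1,3),0))
E
```

```text
292 268 [0.534 0.093 0.019] [84 89 93]
310 288 [ 0.478  0.097 -0.002] [122 172 186]
278 290 [0.522 0.152 0.015] [78 77 79]
343 247 [ 0.47  -0.011  0.045] [160 161 166]
290 200 [0.57  0.047 0.185] [120 124 121]
250 212 [0.637 0.102 0.147] [104 109 104]
310 190 [ 0.559 -0.002  0.182] [ 97 101  99]
240 215 [0.653 0.117 0.138] [105 110 106]
335 180 [ 0.539 -0.062  0.178] [78 81 78]
420 215 [ 0.393 -0.236  0.009] [87 95 98]
224 250 [0.658 0.175 0.067] [17 16 17]
300 230 [0.566 0.027 0.066] [90 95 98]
350 240 [ 0.468 -0.035  0.049] [76 76 79]
353 247 [ 0.47  -0.054 -0.003] [ 81  97 106]
315 263 [0.507 0.045 0.009] [ 75  99 113]
274 283 [0.535 0.149 0.026] [93 92 94]
260 265 [0.574 0.149 0.059] [62 64 63]
[ 0.447  0.183 -0.001]
```

View pics/crop0.png

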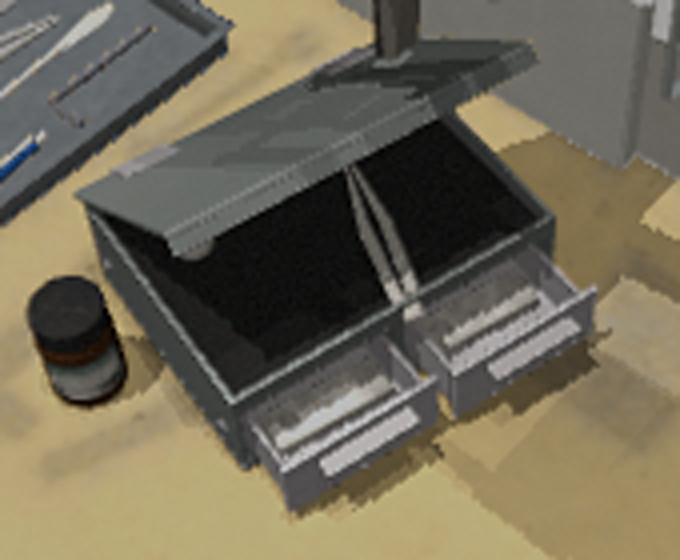

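The crop shows the front rim running from crop (235,400) to (550,215). The lid's free edge runs from (170,250) to (535,60), and the hinge line from (80,195) to (400,50). The drawer-front top edges run (285,465) to (437,378) and (450,370) to (597,292). A bar lies in each drawer.

```bash
python3 - <<'E'
from h import *
np.set_printoptions(precision=4,suppress=True)
c=np.load("pics/scene0.npy",allow_pickle=True).item(); P=cloud(c)
T=c["T"]
def ray(px,z):
    u,v=205+px[0]/4-.4,165+px[1]/4-.4
    d=T[:3,:3]@[(u-c["cx"])/c["fx"],-(v-c["cy"])/c["fy"],-1]; return T[:3,3]+d*(z-T[2,3])/d[2]
fl,fr=ray((235,400),.072),ray((552,215),.072); print("rim",fl,fr,np.linalg.norm(fl-fr))
bl=ray((88,205),.072); print("back left",bl,np.linalg.norm(bl-fl))
ya=(fl-fr)[:2]; print("yaw from rim",np.degrees(np.arctan2(-ya[0],ya[1])))
for a,b in [((285,465),(437,378)),((450,370),(597,292))]:
    A,B=ray(a,.054),ray(b,.054); print("drawer",A,B,np.linalg.norm(A-B),np.degrees(np.arctan2(-(A-B)[0],(A-B)[1])))
# lid plane
poly=np.array([(100,195),(175,235),(520,62),(430,55)])/4+[205,165]
m=np.zeros(P.shape[:2],np.uint8); cv2.fillPoly(m,[poly.astype(np.int32)],1); Q=P[(m>0)&(c["z_map"]>0)]
for k in range(5):
    ce=np.median(Q,0) if k==0 else Q.mean(0); n=np.linalg.svd(Q-Q.mean(0),full_matrices=False)[2][2]; n*=np.sign(n[2]); r=(Q-Q.mean(0))@n; Q=Q[abs(r)<max(.003,2*r.std())] if k<4 else Q
print("lid",n,Q.mean(0),len(Q),r.std(),"angle",np.arccos(n[2]),"yaw",np.degrees(np.arctan2(n[1],n[0])))
for a in [(175,240),(530,58)]:
    u,v=205+a[0]/4-.4,165+a[1]/4-.4; d=T[:3,:3]@[(u-c["cx"])/c["fx"],-(v-c["cy"])/c["fy"],-1]
    print("edge",T[:3,3]+d*(n@(Q.mean(0)-T[:3,3]))/(n@d))
# bystanders by height clusters
for nm,(u0,u1,v0,v1) in {"brown":(210,240,232,270),"beaker":(403,437,195,235),"jar":(425,465,152,205)}.items():
    q=P[v0:v1,u0:u1].reshape(-1,3); q=q[(q[:,2]>.02)&(q[:,2]<.13)]; print(nm,np.percentile(q,5,axis=0),np.percentile(q,95,axis=0))
E
```

```text
rim [0.5625 0.1482 0.072 ] [ 0.5095 -0.0589  0.072 ] 0.21377663958429444
back left [0.7226 0.1083 0.072 ] 0.16506476174160828
yaw from rim -14.341668638543053
drawer [0.5234 0.153  0.054 ] [0.4967 0.0604 0.054 ] 0.09633234488456659 -16.134694430393928
drawer [0.4945 0.0519 0.054 ] [ 0.4636 -0.0425  0.054 ] 0.09929345322223129 -18.111348455183453
lid [ 0.5801 -0.1504  0.8005] [0.6105 0.0463 0.1553] 1293 0.0007389018956816569 angle 0.6426607060240087 yaw -14.533597229971235
edge [0.5828 0.15   0.1949]
edge [ 0.5242 -0.0489  0.2   ]
brown [0.6552 0.1221 0.0243] [0.6926 0.1869 0.0748]
beaker [ 0.3616 -0.2383  0.0224] [ 0.4145 -0.1806  0.0696]
jar [ 0.3651 -0.4563  0.0288] [ 0.4572 -0.2976  0.1144]
```

```bash
cat >> h.py <<'E'
from scipy.spatial.transform import Rotation as R
C=np.array([.618,.0234,0]); yaw=np.radians(-14.5); W=R.from_euler('z',yaw).as_matrix()
world=lambda p: C+W@np.array(p)
local=lambda p: W.T@(np.array(p)-C)
def to(p,o=None):
    "shift in tool axes, mm, to chest-frame point p"
    o=o or arm.get_obs(); return 1e3*R.from_rotvec(o["tool_rot"]).inv().apply(world(p)-o["ee_pos"])
E
python3 - <<'E'
from h import *
o=arm.get_obs(); R0=R.from_rotvec(o["tool_rot"])
for t in (0,.26):
    z=np.array([np.sin(t),0,-np.cos(t)]); y=np.array([0,1,0]); x=np.cross(y,z)
    print((R0.inv()*R.from_matrix(W@np.stack([x,y,z],1))).as_rotvec().round(3))
print(to([-.19,.0545,.26]),world([-.19,.0545,.26]),local(o["ee_pos"]))
E
```

```text
[-1.000e-03 -1.000e-03 -1.318e+00]
[-0.172 -0.222 -1.31 ]
[ 123.7496522  -176.91852421  -45.81367158] [0.44769766 0.12373625 0.26      ] [ 0.01221378 -0.02102138  0.21396588]
```

Request:
{"op": "servo_tool", "data": {
  "targets": [0, 0, -60, 0, 0, 0, 0, 0, 0, -60, 0, 0, 0, 0, 0, -40, -60, -0.015, -0.019, -0.11, 0, 30, -80, -60, -0.03, -0.038, -0.23, 0, 60, -120, -60, -0.046, -0.059, -0.35, 0, 90, -150, -60, -0.06, -0.08, -0.47, 0, 124, -177, -60, -0.172, -0.222, -1.31, 0, 124, -177, -60, -0.172, -0.222, -1.31, 0, 124, -177, -60, -0.172, -0.222, -1.31, 0, 124, -177, -60, -0.172, -0.222, -1.31, 0, 124, -177, -60, -0.172, -0.222, -1.31, 0, 124, -177, -60, -0.172, -0.222, -1.31, 0, 124, -177, -60, -0.172, -0.222, -1.31, 0, 124, -177, -60, -0.172, -0.222, -1.31, 0, 124, -177, -60, -0.172, -0.222, -1.31, 0, 124, -177, -60, -0.172, -0.222, -1.31, 0, 124, -177, -60, -0.172, -0.222, -1.31, 0]
}}

```text
time: 1.52
ee_pos: [0.4482, 0.124, 0.2746]
tool_rot: [0.367, 2.859, -0.047]
wrist_force: [0.7, 0.2, 0.3]
opening: 0.0004
finger_force: 0.0
```

```bash
python3 - <<'E'
from h import *
np.set_printoptions(precision=4,suppress=True)
o=arm.get_obs(); print(o["time"],o["opening"],local(o["ee_pos"]),o["wrist_force"],"\n",W.T@R.from_rotvec(o["tool_rot"]).as_matrix())
for p in ([-.185,.0545,.03],[-.165,.0545,.03],[-.115,.0545,.03]): print(to(p))
c=arm.capture("scene"); im=c["color"][100:310,180:480]; cv2.imwrite("pics/s1.png",cv2.resize(im,None,fx=2.6,fy=2.6))
E
```

```text
1.5167 0.00042212526413316036 [-0.1895  0.0549  0.2746] [0.6735 0.1841 0.2516] 
 [[-0.9662  0.0024  0.2577]
 [ 0.0025  1.     -0.0002]
 [-0.2577  0.0005 -0.9662]]
[ 58.6306  -0.5334 237.5176]
[ 39.3059  -0.4849 242.6709]
[ -9.0056  -0.3636 255.5542]
```

View pics/s1.png

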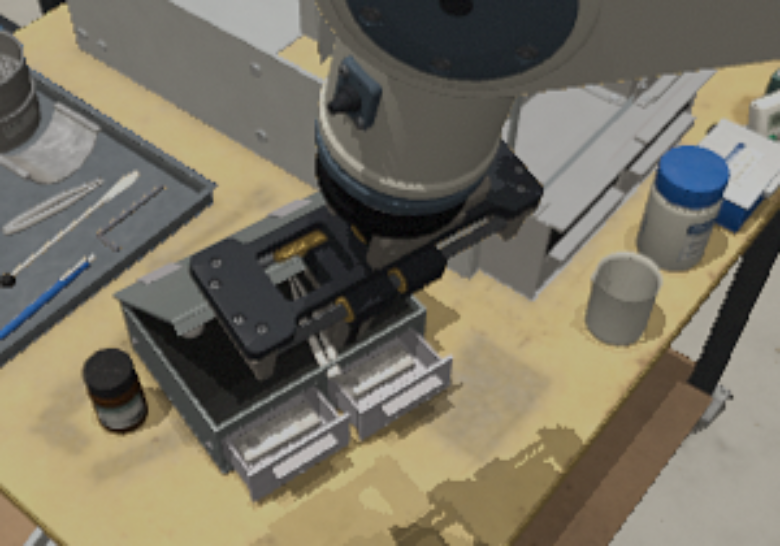

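The gripper is turned with its long side parallel to the drawers. Both drawers, with their bars, are visible and clear of it at about (290,450) and (395,385) in the crop. Next I descend in front of the left drawer.

Request:
{"op": "servo_tool", "data": {
  "targets": [20, 0, 80, 0, 0, 0, 0, 39, 0, 158, 0, 0, 0, 0, 59, 0, 237, 0, 0, 0, 0, 59, 0, 237, 0, 0, 0, 0, 59, 0, 237, 0, 0, 0, 0, 59, 0, 237, 0, 0, 0, 0, 59, 0, 237, 0, 0, 0, 0, 59, 0, 237, 0, 0, 0, 0, 59, 0, 237, 0, 0, 0, 0, 59, 0, 237, 0, 0, 0, 0]
}}

```text
time: 2.4
ee_pos: [0.454, 0.1236, 0.033]
tool_rot: [0.364, 2.855, -0.045]
wrist_force: [0.2, 0.5, 0.5]
opening: 0.0001
finger_force: 0.0
```

```bash
python3 - <<'E'
from h import *
np.set_printoptions(precision=4,suppress=True)
o=arm.get_obs(); print(o["time"],local(o["ee_pos"]),o["wrist_force"])
for p in ([-.16,.0545,.03],[-.12,.0545,.03],[-.111,.0545,.03]): print(to(p))
c=arm.capture("scene"); im=c["color"][180:310,220:400]; cv2.imwrite("pics/s2.png",cv2.resize(im,None,fx=4,fy=4))
E
```

```text
2.4 [-0.1838  0.056   0.033 ] [0.1585 0.4686 0.5113]
[-22.2288  -1.4983   9.1284]
[-60.8348  -1.4881  19.5961]
[-69.5212  -1.4858  21.9513]
```

View pics/s2.png

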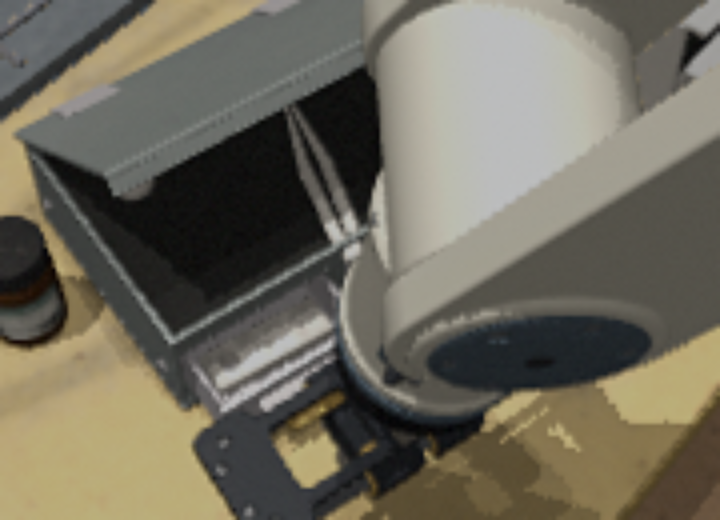

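The gripper is just ahead of the left drawer, which is at about (265,370), and it's clear of the lid. Now I push.

Request:
{"op": "servo_tool", "data": {
  "targets": [-5, 0, 1, 0, 0, 0, 0, -10, 0, 3, 0, 0, 0, 0, -14, -1, 4, 0, 0, 0, 0, -18, -1, 5, 0, 0, 0, 0, -22, -1, 7, 0, 0, 0, 0, -26, -1, 8, 0, 0, 0, 0, -30, -1, 9, 0, 0, 0, 0, -34, -1, 10, 0, 0, 0, 0, -38, -1, 11, 0, 0, 0, 0, -42, -1, 12, 0, 0, 0, 0, -46, -1, 14, 0, 0, 0, 0, -50, -1, 15, 0, 0, 0, 0, -53, -1, 16, 0, 0, 0, 0, -56, -1, 17, 0, 0, 0, 0, -59, -1, 18, 0, 0, 0, 0, -60, -1, 19, 0, 0, 0, 0]
}}

```text
time: 3.78
ee_pos: [0.5132, 0.1062, 0.0276]
tool_rot: [0.364, 2.859, -0.048]
wrist_force: [-1.6, 1.0, 1.1]
opening: 0.0003
finger_force: 0.9
```

```bash
cat > st.py <<'E'
from h import *
np.set_printoptions(precision=4,suppress=True)
o=arm.get_obs(); print(o["time"],"chest pos",local(o["ee_pos"]),"F",W.T@o["wrist_force"])
E
python3 st.py
```

```text
3.7833 chest pos [-0.1222  0.0539  0.0276] F [-1.7824  0.5444  1.1376]
```

Request:
{"op": "servo_tool", "data": {
  "targets": [-2, 0, 0, 0, 0, 0, 0, -4, 0, 1, 0, 0, 0, 0, -6, 0, 1, 0, 0, 0, 0, -8, 0, 2, 0, 0, 0, 0, -8, 0, 2, 0, 0, 0, 0]
}}

```text
time: 4.2
ee_pos: [0.5211, 0.1041, 0.0277]
tool_rot: [0.363, 2.859, -0.048]
wrist_force: [-1.6, 0.3, 0.3]
opening: 0.0002
finger_force: 0.5
```

Request:
{"op": "servo_tool", "data": {
  "targets": [-1, 0, 0, 0, 0, 0, 0, -2, 0, 0, 0, 0, 0, 0, -2, 0, 0, 0, 0, 0, 0]
}}

```text
time: 4.45
ee_pos: [0.5224, 0.1036, 0.0281]
tool_rot: [0.364, 2.86, -0.048]
wrist_force: [-1.8, -0.7, -2.1]
opening: 0.0001
finger_force: 1.0
```

Request:
{"op": "servo_tool", "data": {
  "targets": [-1, 0, 0, 0, 0, 0, 0, -2, 0, 0, 0, 0, 0, 0, -2, 0, 0, 0, 0, 0, 0]
}}

```text
time: 4.7
ee_pos: [0.5244, 0.1031, 0.0287]
tool_rot: [0.363, 2.859, -0.048]
wrist_force: [-1.8, -0.8, -2.3]
opening: 0.0005
finger_force: 1.1
```

```bash
python3 st.py
```

```text
4.7 chest pos [-0.1106  0.0538  0.0287] F [-1.5348 -1.2258 -2.2636]
```

Request:
{"op": "servo_tool", "data": {
  "targets": [-1, 0, 0, 0, 0, 0, 0, -2, 0, 1, 0, 0, 0, 0, -2, 0, 1, 0, 0, 0, 0]
}}

```text
time: 4.95
ee_pos: [0.5257, 0.1025, 0.028]
tool_rot: [0.364, 2.861, -0.048]
wrist_force: [-5.3, 1.9, 2.6]
opening: 0.0006
finger_force: 3.1
```

Request:
{"op": "servo_tool", "data": {
  "targets": [-1, 0, 0, 0, 0, 0, 0, -2, 0, 0, 0, 0, 0, 0, -2, 0, 0, 0, 0, 0, 0]
}}

```text
time: 5.2
ee_pos: [0.526, 0.1023, 0.028]
tool_rot: [0.365, 2.863, -0.049]
wrist_force: [-12.9, 7.0, 3.9]
opening: 0.0005
finger_force: 6.5
```

```bash
python3 st.py
```

```text
5.2 chest pos [-0.1088  0.0533  0.028 ] F [-14.2762   3.5097   3.9014]
```

Force jumped to 14 N at chest x -0.109, so the left drawer is home. Next I back off and shift to the right drawer.

Request:
{"op": "servo_tool", "data": {
  "targets": [30, 0, -8, 0, 0, 0, 0, 55, 0, -14, 0, 0, 0, 0, 72, 0, -19, 0, 0, 0, 0, 72, -40, -19, 0, 0, 0, 0, 72, -80, -19, 0, 0, 0, 0, 72, -108, -19, 0, 0, 0, 0, 72, -108, -19, 0, 0, 0, 0, 72, -108, -19, 0, 0, 0, 0]
}}

```text
time: 5.87
ee_pos: [0.4301, 0.0153, 0.0291]
tool_rot: [0.368, 2.857, -0.047]
wrist_force: [0.2, 0.7, 1.2]
opening: 0.0006
finger_force: 0.0
```

```bash
python3 st.py
```

```text
5.8667 chest pos [-0.1798 -0.0549  0.0291] F [0.0278 0.7756 1.2296]
```

Request:
{"op": "servo_tool", "data": {
  "targets": [-5, 0, 1, 0, 0, 0, 0, -10, 0, 3, 0, 0, 0, 0, -14, 0, 4, 0, 0, 0, 0, -18, 0, 5, 0, 0, 0, 0, -22, 0, 6, 0, 0, 0, 0, -26, 0, 7, 0, 0, 0, 0, -30, 0, 8, 0, 0, 0, 0, -34, 0, 9, 0, 0, 0, 0, -38, 0, 10, 0, 0, 0, 0, -42, 0, 11, 0, 0, 0, 0, -46, 0, 12, 0, 0, 0, 0, -50, 0, 13, 0, 0, 0, 0, -53, 0, 14, 0, 0, 0, 0, -56, 0, 15, 0, 0, 0, 0, -59, 0, 16, 0, 0, 0, 0, -61, 0, 16, 0, 0, 0, 0, -63, 0, 17, 0, 0, 0, 0, -65, 0, 17, 0, 0, 0, 0, -65, 0, 17, 0, 0, 0, 0]
}}

```text
time: 7.45
ee_pos: [0.4946, -0.0006, 0.0289]
tool_rot: [0.364, 2.859, -0.048]
wrist_force: [-0.9, -0.6, -1.2]
opening: 0.0005
finger_force: 0.7
```

Request:
{"op": "servo_tool", "data": {
  "targets": [-1, 0, 0, 0, 0, 0, 0, -2, 0, 0, 0, 0, 0, 0, -2, 0, 0, 0, 0, 0, 0]
}}

```text
time: 7.7
ee_pos: [0.4961, -0.0011, 0.0293]
tool_rot: [0.363, 2.86, -0.048]
wrist_force: [-2.1, 0.7, -2.4]
opening: 0.0004
finger_force: 1.1
```

Request:
{"op": "servo_tool", "data": {
  "targets": [-1, 0, 0, 0, 0, 0, 0, -2, 0, 0, 0, 0, 0, 0, -2, 0, 0, 0, 0, 0, 0]
}}

```text
time: 7.95
ee_pos: [0.4979, -0.0016, 0.0298]
tool_rot: [0.364, 2.86, -0.048]
wrist_force: [-2.8, -0.2, -2.5]
opening: 0.0004
finger_force: 1.4
```

```bash
python3 st.py
```

```text
7.95 chest pos [-0.11   -0.0542  0.0298] F [-2.6961 -0.8821 -2.5395]
```

Request:
{"op": "servo_tool", "data": {
  "targets": [-1, 0, 0, 0, 0, 0, 0, -2, 0, 1, 0, 0, 0, 0, -2, 0, 1, 0, 0, 0, 0]
}}

```text
time: 8.2
ee_pos: [0.4984, -0.0021, 0.0289]
tool_rot: [0.364, 2.862, -0.049]
wrist_force: [-9.3, 3.0, 2.1]
opening: 0.0004
finger_force: 4.1
```

Request:
{"op": "servo_tool", "data": {
  "targets": [-1, 0, 0, 0, 0, 0, 0, -2, 0, 0, 0, 0, 0, 0, -2, 0, 0, 0, 0, 0, 0]
}}

```text
time: 8.45
ee_pos: [0.4986, -0.0023, 0.0289]
tool_rot: [0.365, 2.865, -0.049]
wrist_force: [-14.3, 8.3, 5.1]
opening: 0.0005
finger_force: 6.7
```

```bash
python3 st.py
```

```text
8.45 chest pos [-0.1092 -0.0548  0.0289] F [-15.9157   4.5078   5.0764]
```

Request:
{"op": "servo_tool", "data": {
  "targets": [35, 0, -9, 0, 0, 0, 0, 69, 0, -18, 0, 0, 0, 0, 69, 0, -18, 0, 0, 0, 0, 52, 10, -80, 0, 0, 0, 0, 36, 25, -142, 0, 0, 0, 0, 19, 40, -205, 0, 0, 0, 0, 2, 55, -269, 0, 0, 0, 0, 2, 55, -269, 0, 0, 0, 0, 2, 55, -269, 0, 0, 0, 0, 2, 55, -269, 0, 0, 0, 0, 2, 55, -269, 0, 0, 0, 0, 2, 55, -269, 0, 0, 0, 0]
}}

```text
time: 9.45
ee_pos: [0.4478, 0.069, 0.2907]
tool_rot: [0.362, 2.856, -0.045]
wrist_force: [-0.5, 0.1, 0.4]
opening: 0.0002
finger_force: 0.0
```

```bash
python3 st.py; python3 - <<'E'
from h import *
c=arm.capture("scene"); np.save("pics/s3.npy",c,allow_pickle=True); im=c["color"][165:305,205:375]; cv2.imwrite("pics/s3.png",cv2.resize(im,None,fx=4,fy=4,interpolation=cv2.INTER_CUBIC))
for t in (.66,.5,.3,.1,0):
    print(t,to([.088-.155*np.cos(t)+.006*np.sin(t),0,.073+.155*np.sin(t)+.006*np.cos(t)]).round(1))
E
```

```text
9.45 chest pos [-0.1762  0.0015  0.2907] F [-0.5381 -0.0196  0.4317]
0.66 [-111.3   -0.9  150.2]
0.5 [-92.2  -0.9 166. ]
0.3 [-72.2  -0.9 189.7]
0.1 [-57.3  -0.9 216.8]
0 [-52.   -1.  231.4]
```

View pics/s3.png

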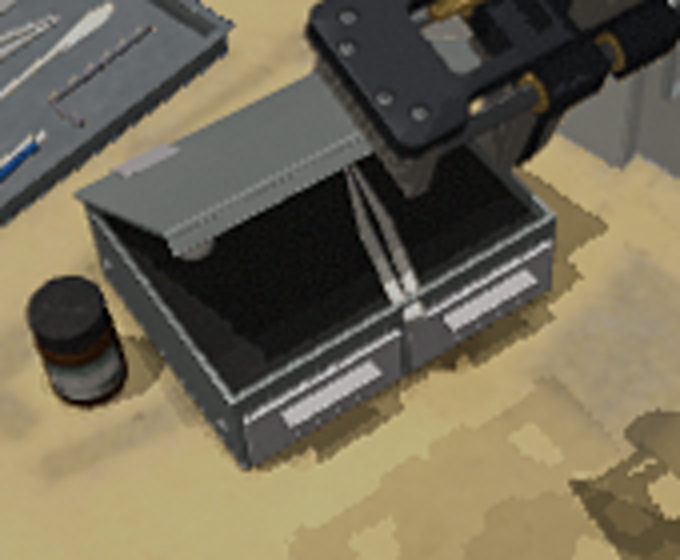

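The picture shows both drawers flush with the carcass: lips at (330,395) and (490,300). The lid is unchanged and the brown jar hasn't moved. Next I go above the lid with the tool upright.

Request:
{"op": "servo_tool", "data": {
  "targets": [-38, 0, 10, 0, 0.1, 0, 0, -75, 0, 20, 0, 0.2, 0, 0, -113, -1, 30, 0, 0.26, 0, 0, -151, -1, 40, 0, 0.26, 0, 0, -141, -1, 79, 0, 0.26, 0, 0, -141, -1, 79, 0, 0.26, 0, 0, -141, -1, 79, 0, 0.26, 0, 0, -141, -1, 79, 0, 0.26, 0, 0]
}}

```text
time: 10.17
ee_pos: [0.5969, 0.0283, 0.2489]
tool_rot: [-0.396, -3.115, 0.001]
wrist_force: [0.3, -0.2, 0.5]
opening: 0.0006
finger_force: 0.0
```

```bash
python3 st.py; python3 - <<'E'
from h import *
for t in (.66,.5,.3,.1,0):
    print(t,to([.088-.155*np.cos(t)+.006*np.sin(t),0,.073+.155*np.sin(t)+.006*np.cos(t)]).round(1))
E
```

```text
10.1667 chest pos [-0.0217 -0.0005  0.2489] F [ 0.3066 -0.0863  0.4783]
0.66 [ 9.   0.6 76.2]
0.5 [23.3  0.6 96.4]
0.3 [ 36.5   0.6 124.5]
0.1 [ 43.7   0.6 154.6]
0 [ 45.1   0.6 170. ]
```

Request:
{"op": "servo_tool", "data": {
  "targets": [0, 0, 25, 0, 0, 0, 0, 0, 0, 45, 0, 0, 0, 0, 0, 0, 56, 0, 0, 0, 0, 0, 0, 64, 0, 0, 0, 0, 0, 0, 70, 0, 0, 0, 0, 0, 0, 76, 0, 0, 0, 0, 4, 0, 81, 0, 0, 0, 0, 8, 0, 86, 0, 0, 0, 0, 11, 0, 91, 0, 0, 0, 0, 14, 0, 96, 0, 0, 0, 0, 17, 0, 102, 0, 0, 0, 0, 20, 0, 108, 0, 0, 0, 0]
}}

```text
time: 11.17
ee_pos: [0.5783, 0.0336, 0.141]
tool_rot: [0.396, 3.116, 0.0]
wrist_force: [0.4, 2.0, 2.2]
opening: 0.0005
finger_force: 0.8
```

```bash
python3 st.py; python3 - <<'E'
from h import *
for t in (.3,.1,0):
    print(t,to([.088-.155*np.cos(t)+.006*np.sin(t),0,.073+.155*np.sin(t)+.006*np.cos(t)]).round(1))
E
```

```text
11.1667 chest pos [-0.041  -0.0001  0.141 ] F [-0.1051  2.0335  2.2028]
0.3 [17.3  0.1 16.4]
0.1 [24.7  0.  46.5]
0 [26.1  0.  62. ]
```

Contact is at about 2 N upward, so the lid is following. I continue the arc down.

Request:
{"op": "servo_tool", "data": {
  "targets": [2, 0, 5, 0, 0, 0, 0, 4, 0, 10, 0, 0, 0, 0, 6, 0, 15, 0, 0, 0, 0, 8, 0, 20, 0, 0, 0, 0, 10, 0, 25, 0, 0, 0, 0, 11, 0, 30, 0, 0, 0, 0, 12, 0, 35, 0, 0, 0, 0, 13, 0, 39, 0, 0, 0, 0, 14, 0, 43, 0, 0, 0, 0, 15, 0, 47, 0, 0, 0, 0, 15, 0, 50, 0, 0, 0, 0, 15, 0, 53, 0, 0, 0, 0, 15, 0, 55, 0, 0, 0, 0, 15, 0, 57, 0, 0, 0, 0, 15, 0, 57, 0, 0, 0, 0]
}}

```text
time: 12.42
ee_pos: [0.5642, 0.0371, 0.084]
tool_rot: [0.396, 3.116, -0.0]
wrist_force: [-0.7, 0.5, 0.1]
opening: 0.0003
finger_force: 0.0
```

Request:
{"op": "servo_tool", "data": {
  "targets": [0, 0, 1, 0, 0, 0, 0, 0, 0, 2, 0, 0, 0, 0, 0, 0, 2, 0, 0, 0, 0]
}}

```text
time: 12.67
ee_pos: [0.5644, 0.0371, 0.0823]
tool_rot: [0.396, 3.115, -0.0]
wrist_force: [-0.1, 0.1, -0.6]
opening: 0.0008
finger_force: 0.0
```

Request:
{"op": "servo_tool", "data": {
  "targets": [0, 0, 1, 0, 0, 0, 0, 0, 0, 2, 0, 0, 0, 0, 0, 0, 2, 0, 0, 0, 0]
}}

```text
time: 12.92
ee_pos: [0.5644, 0.0371, 0.0803]
tool_rot: [0.396, 3.115, -0.0]
wrist_force: [0.4, 1.0, -1.6]
opening: 0.0004
finger_force: 0.0
```

```bash
python3 st.py
```

```text
12.9167 chest pos [-0.0553 -0.0001  0.0803] F [ 0.104   1.0465 -1.5973]
```

```bash
python3 - <<'E'
from h import *
c=arm.capture("scene"); im=c["color"][145:305,195:385]; cv2.imwrite("pics/s4.png",cv2.resize(im,None,fx=4,fy=3.7,interpolation=cv2.INTER_CUBIC))
P=cloud(c); print(P[215:250:7,[255,270,285]].round(3).tolist())
E
```

```text
[[[0.584, 0.13, 0.204], [0.557, 0.115, 0.211], [0.551, 0.083, 0.185]], [[0.655, 0.081, 0.077], [0.562, 0.114, 0.184], [0.602, 0.037, 0.078]], [[0.64, 0.096, 0.078], [0.554, 0.123, 0.177], [0.587, 0.054, 0.08]], [[0.625, 0.11, 0.08], [0.6, 0.088, 0.078], [0.574, 0.068, 0.08]], [[0.612, 0.123, 0.08], [0.587, 0.102, 0.078], [0.562, 0.081, 0.078]]]
```

View pics/s4.png

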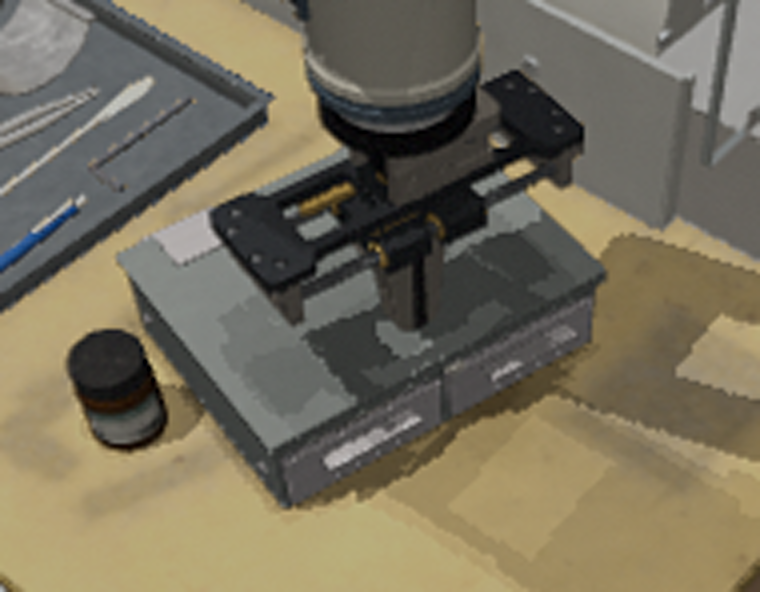

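The lid lies level at z ≈ 0.079 across its face, with the fingertip resting on it at (415,325) and both drawers flush. I'll press lightly to confirm it's shut.

Request:
{"op": "servo_tool", "data": {
  "targets": [0, 0, 1, 0, 0, 0, 0, 0, 0, 2, 0, 0, 0, 0, 0, 0, 2, 0, 0, 0, 0]
}}

```text
time: 13.22
ee_pos: [0.5645, 0.0371, 0.0793]
tool_rot: [0.396, 3.115, -0.0]
wrist_force: [-4.1, -1.5, 11.8]
opening: 0.0005
finger_force: 6.2
```

Request:
{"op": "servo_tool", "data": {
  "targets": [0, 0, 1, 0, 0, 0, 0, 0, 0, 2, 0, 0, 0, 0, 0, 0, 2, 0, 0, 0, 0]
}}

```text
time: 13.47
ee_pos: [0.5646, 0.0371, 0.0791]
tool_rot: [0.396, 3.115, -0.0]
wrist_force: [-11.0, 0.1, 33.3]
opening: 0.0005
finger_force: 16.6
```

It hits a hard stop at z = 0.079, so the lid is shut. Now I lift clear.

Request:
{"op": "servo_tool", "data": {
  "targets": [0, 0, -5, 0, 0, 0, 0, 0, 0, -20, 0, 0, 0, 0, 0, 0, -60, 0, 0, 0, 0, 0, 0, -100, 0, 0, 0, 0, 0, 0, -130, 0, 0, 0, 0, 0, 0, -130, 0, 0, 0, 0, 0, 0, -130, 0, 0, 0, 0, 0, 0, -130, 0, 0, 0, 0, 0, 0, -130, 0, 0, 0, 0]
}}

```text
time: 14.22
ee_pos: [0.5633, 0.0371, 0.2048]
tool_rot: [-0.396, -3.115, 0.001]
wrist_force: [-0.2, 0.9, 0.2]
opening: 0.0004
finger_force: 0.0
```

```bash
python3 st.py; python3 - <<'E'
from h import *
c=arm.capture("scene"); P=cloud(c); im=c["color"][120:305,195:480]; cv2.imwrite("pics/s5.png",cv2.resize(im,None,fx=2.8,fy=2.8,interpolation=cv2.INTER_CUBIC))
E
```

```text
14.2167 chest pos [-0.0564 -0.0004  0.2048] F [-0.4169  0.7744  0.2166]
```

View pics/s5.png

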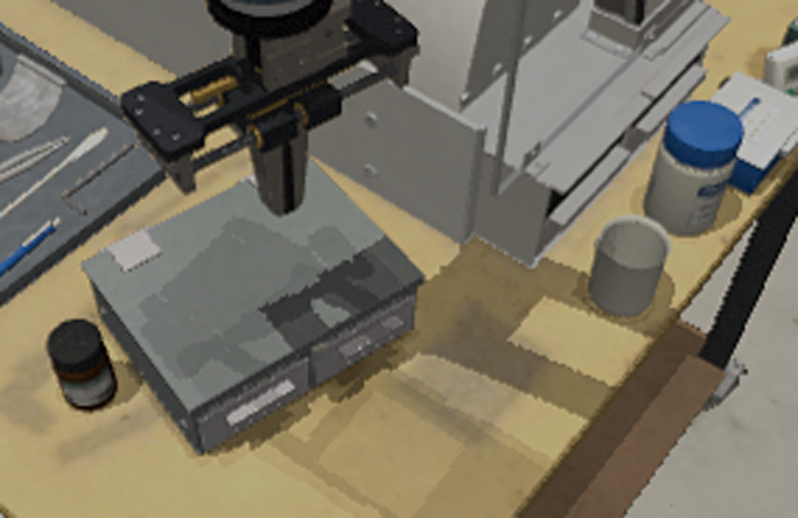

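The lid is flat and shut (centre about (255,290)), and the drawers are flush. The jars and beaker are still standing, and the gripper is clear.

```bash
python3 -c "
from rig import arm
print(arm.sign_off())"
```

```text
the job is handed in; nothing more can be done
None
```

I pushed both drawers to their stops and then the lid down to its stop, left the jars and beaker standing, and handed the job in at about 14 s; no verdict came back, and the bars were last seen in their drawers before I closed them.

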